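# Set the fallen work support upright

## Task

Stand the fallen work-support post with the red ball upright on its square foot, ready to prop a board: lift its ball end and let the foot tip up over its own edge on the bench. Do it where it lies, without lifting the foot clear of the bench or dragging it elsewhere, and leave the fallen post with the blue ball alone.

Things in the scene. Friction and masses are not known exactly. Their poses are not given: they have to be found in the camera images.
- red_ball (a point): centre of the red ball, 36 mm across, on the end of the 16 mm steel rod of the post to be stood up (168 mm tall, about 0.45 kg, most of it in the foot). The post lies on its ball and one edge of its foot, pointing any way, its rod sloping 6 degrees down to the ball. This point is 18 mm above the bench lying, 150 mm standing. A lightly gripped ball turns between the fingers.
- red_foot (a point): centre of that post's square dark steel foot, 64 x 64 x 12 mm, square to the rod; 144 mm from the ball's centre, half-way through the foot's thickness. Its z axis points along the rod towards the ball. Height above the bench: about 32 mm lying, 6 mm standing; tipping up over the edge of the foot shifts it about 41 mm sideways, away from where the ball lay.
- blue_ball (a point): centre of the blue ball of a second, equal post that also lies on the bench; to be left alone. (A third, with a yellow ball, stands at the back, fixed, out of the way.)

How it is judged:
By the outcome, as a careful person would: the job done as asked, in the order asked, and still so for the second after the job is handed in, with the robot touching nothing.
It also fails if it takes over 35 s, if anything falls off the work surface, if the arm or the gripper's body presses on something with over 40 N, if the wrist force passes 120 N, or if a joint passes its speed limit or range.

## Robot

A 6-joint arm with a two-finger parallel gripper is mounted at the origin on a cart in front of the work surface, level with it; the furniture and walls round the work are solid. World frame = base frame: x ahead of the robot, y to its left, z up, the work surface at z = 0. Lengths are in m, angles in rad, forces in N, time in s.
With the tool pointing down it reaches from about 0.3 to 0.95 m from the base axis. Payload 3.1 kg.
Tool frame: the origin (TCP) lies on the mounting face of the last link; the fingertips stand 173 mm ahead of it and the grasp point (between the pads) lies 155 mm ahead of it (ctrl.tip_reach is the distance from the TCP to the fingertips, in m); z points along the fingers, y is the line along which they close (so a half turn about z gives the same grasp; the last joint's range is limited). The gripper opens to 85 mm and grips with 20 to 120 N. Pads are 22 mm wide; open, the fingers measure 114 mm over their backs; the gripper's body (76 mm by 85 mm) begins 54 mm behind the grasp point. The pads swing forward as they close: fully open they stand 13 mm farther back than shut.
Start: joints at [-1.354, 0.308, 1.634, -0, 1.2, -0.07], TCP at [0.177, -0.599, 0.405] pointing down, gripper open.
Joint ranges: [-3.06, 3.06], [-0.79, 1.96], [0.05, 2.63], [-1.19, 4.34], [0.05, 2.64], [-2.94, 2.94]. Speed limits (rad/s): [2.79, 2.79, 3.14, 3.14, 3.14, 3.14].

## Interface

Orientations are given as a rotation vector (axis times angle).
In Python, from workcell import ctrl, capture, camera_model, ticket gives the robot as it stands.
- The arm moves only by the shell command python3 -m creep 'ROWS' [FORCE]. ROWS is JSON, a list of rows, each a list of 3 entries, a list of its own where there are three numbers: the shift along the tool's x, y, z in cm, then the turn, a rotation vector about the tool's x, y, z in degrees, then the closure, from 0 (fully open) to 1 (shut). A call has 1 to 10 rows; each row is the pose to reach, as a shift and turn from the pose commanded when the call began, along the tool's axes at that moment; what a row does not reach only later rows make up. A row lasts 1/12 s, in which the tool goes at most 41.7 mm and 7.16 degrees, less where a joint would pass 70% of its speed; a pose out of reach is approached as far as the arm can. A call with a gripper value outside its range is refused whole. The fingers move at their own pace and stop on an object; FORCE is the grip in N (left out, the last holds). Time passes only in rows, so rows that repeat a pose let the fingers close. It gives the time, the measured TCP pose, the force, the opening and the grip force at its end, in the units of the state.
- ctrl.state(): the state, without advancing time (a new reading comes with each control period).
- capture(name): name is "scene" or "top" or "wrist"; returns the picture (480x640x3 uint8, blue, green, red); there is no depth.
- camera_model(name): a dict with "fx", "fy", "cx", "cy" (pixels), "R" (3x3) and "t" (3): a world point X has camera coordinates R X + t. Camera axes: x right, y down, z forward; pixel columns grow to the right and rows downward; lengths in m; the calibration is good to about 2 mm. The wrist camera is an equidistant fisheye: a pixel r from the principal point sees the ray r / f radians off the axis. A picture is of the moment at which its call begins: read the wrist's pose just before it. camera_model takes no time and is no camera call; for the wrist camera it gives the pose at the moment of the call.
- ticket.job_done(): hands the job in; it is judged then, once.
The state is a dict: "time_s": time; "q": joint angles; "joint_velocities": joint speeds; "joint_efforts": joint torques, N m; "position": TCP position; "eef_rot": TCP orientation; "wrist_force": force on the tool from outside, world axes, zero at the start; "torque": the same for the moment, N m; "finger_gap": finger opening in m; "gripper_force": force on a finger pad.
Only numpy, scipy, OpenCV 4.12 (cv2) and the standard library are available. Lean on these libraries where they do the work, as an engineer would, in place of code of your own. Each camera call takes 0.05 s, during which the arm holds its last target. There are 200 camera calls.

## Working session

There is one attempt and no reset: what is moved stays moved. The work goes in short steps, Python scripts to look and compute and a shell command to move; the robot and the scene stay as the last step left them, time stands still between calls to the robot, and variables do not carry over. Pictures are saved under pics/ and viewed, at most 11 in all, crops included, and the job is handed in when it is done.

```bash
mkdir -p pics; ls; python3 - <<'E'
from workcell import ctrl,capture,camera_model
import cv2,numpy as np
np.set_printoptions(precision=4,suppress=True)
a=capture("scene");b=capture("top")
cv2.imwrite("pics/scene.png",a);cv2.imwrite("pics/top.png",b)
for n in("scene","top"):print(n,camera_model(n))
s=ctrl.state();print(s)
E
```

```text
pics
scene {'fx': 498.01370231102516, 'fy': 498.01370231102516, 'cx': 324.7195272872014, 'cy': 235.15669146250968, 'R': array([[-0.7267, -0.6867,  0.0166],
       [-0.5216,  0.536 , -0.6639],
       [ 0.447 , -0.4911, -0.7477]]), 't': array([0.3465, 0.3555, 0.6234])}
top {'fx': 474.9127230079125, 'fy': 474.9127230079125, 'cx': 323.2872485877912, 'cy': 232.93414766833192, 'R': array([[-0.0039, -0.9993,  0.0368],
       [-0.9979,  0.0015, -0.0644],
       [ 0.0643, -0.0369, -0.9972]]), 't': array([-0.0868,  0.546 ,  0.8781])}
{'time_s': 0.1, 'q': array([-1.3538,  0.3089,  1.6351,  0.    ,  1.1997, -0.0697]), 'joint_velocities': array([-0.0003, -0.0024, -0.0045, -0.0006,  0.0002,  0.0007]), 'joint_efforts': array([ -0.0001, -41.6409, -27.7646,  -0.0001,   0.0041,   0.    ]), 'position': array([ 0.1767, -0.5991,  0.4035]), 'eef_rot': array([-3.1073, -0.4486,  0.0002]), 'wrist_force': array([-0.201 ,  0.3329,  0.344 ]), 'torque': array([-0.0158,  0.0311, -0.0343]), 'gripper_force': 0.0, 'finger_gap': 0.08516153768191395}
```

View pics/scene.png

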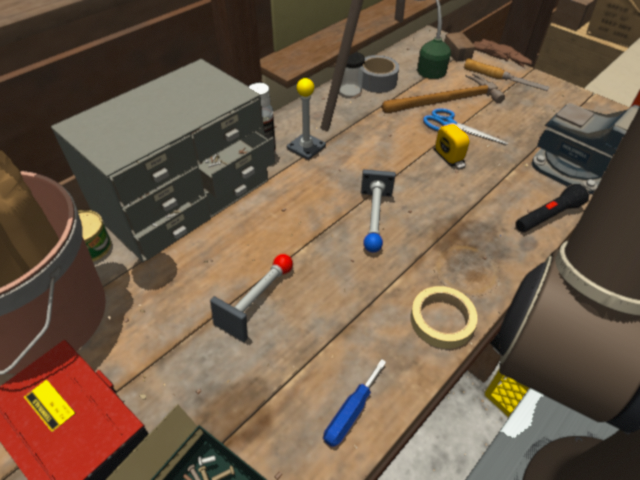

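View pics/top.png

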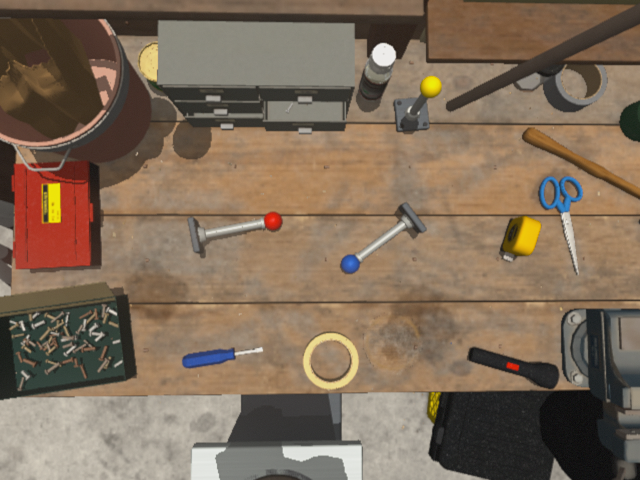

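The scene view shows the red ball at (283,263) and its foot near (230,318), with the blue ball at (373,242). The top view shows the red ball at (273,221), its foot near (196,235), and the blue ball at (349,264). The space around the red post is clear.

```bash
cat > h.py <<'E'
import cv2,numpy as np
from workcell import camera_model
def ray(n,u,v):
    m=camera_model(n);R=np.array(m["R"]);t=np.array(m["t"])
    d=R.T@np.array([(u-m["cx"])/m["fx"],(v-m["cy"])/m["fy"],1]);return -R.T@t,d/np.linalg.norm(d)
def atz(n,u,v,z):
    c,d=ray(n,u,v);return c+d*(z-c[2])/d[2]
def tri(p):
    A=0;b=0
    for n,(u,v) in p.items():
        c,d=ray(n,u,v);P=np.eye(3)-np.outer(d,d);A=A+P;b=b+P@c
    return np.linalg.solve(A,b)
def red(im,u,v,r=16):
    c=im[v-r:v+r,u-r:u+r].astype(int);m=(c[...,2]>110)&(c[...,1]<70)&(c[...,0]<70)
    y,x=np.nonzero(m);return (x.min()+x.max())/2+u-r,(y.min()+y.max())/2+v-r,m.sum()
E
python3 - <<'E'
from h import *
np.set_printoptions(precision=4,suppress=True)
a=cv2.imread("pics/scene.png");b=cv2.imread("pics/top.png")
rs=red(a,283,263);rt=red(b,273,221);print(rs,rt)
print(atz("scene",*rs[:2],.018),atz("top",*rt[:2],.018),tri({"scene":rs[:2],"top":rt[:2]}))
print("blue",atz("top",349,264,.018))
print("foot",atz("top",196,235,.032))
c=np.hstack([cv2.resize(b[200:270,170:300],None,fx=3,fy=3,interpolation=2),cv2.resize(a[245:350,200:300],(390,410),interpolation=2)[:210]]) if 0 else cv2.resize(b[200:270,170:300],None,fx=6,fy=6,interpolation=2)
cv2.imwrite("pics/c.png",c)
E
```

```text
(np.float64(282.5), np.float64(262.0), np.int64(224)) (np.float64(272.5), np.float64(220.5), np.int64(254))
[0.5739 0.0044 0.018 ] [0.5695 0.0075 0.018 ] [0.5693 0.0075 0.0246]
blue [ 0.487  -0.1366  0.018 ]
foot [0.5415 0.1471 0.032 ]
```

View pics/c.png

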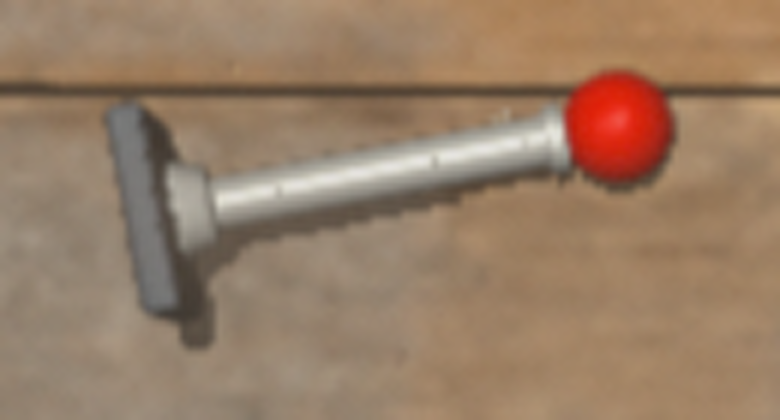

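Enlarged, the ball centre is at crop (620,127), the rod runs from crop (230,198) to (550,138), and the top edge of the foot is centred near (137,205).

```bash
cat >> h.py <<'E'
from scipy.spatial.transform import Rotation as Ro
from workcell import ctrl
def delta(P,Rt):
    s=ctrl.state();R=Ro.from_rotvec(s["eef_rot"])
    return R.inv().apply(np.array(P)-s["position"])*100,(R.inv()*Rt).as_rotvec(degrees=True)
def pose(sdir,tilt=0):
    # tool z down tilted towards +s by tilt deg; y across the rod with +x part
    s=np.array([sdir[0],sdir[1],0.]);s/=np.linalg.norm(s);y=np.array([-s[1],s[0],0])
    if y[0]<0:y=-y
    t=np.radians(tilt);z=np.array([0,0,-np.cos(t)])+s*np.sin(t)
    return Ro.from_matrix(np.c_[np.cross(y,z),y,z])
E
python3 - <<'E'
from h import *
np.set_printoptions(precision=4,suppress=True)
T=lambda x,y,z:atz("top",170+x/6,200+y/6,z)
B=T(620,127,.018);A=T(230,198,.031);C=T(550,138,.021)
print(B,A,C);s=C-A;s[2]=0;s/=np.linalg.norm(s);print("s",s,"B-A dir",(B-A)/np.linalg.norm((B-A)[:2]))
print("foot top edge",T(137,205,.064),"pred ctr",B-.1432*s)
Rt=pose(s)
for z in(.30,.175):print(delta([B[0],B[1],z],Rt))
print(ctrl.state()["q"])
E
```

```text
[0.5683 0.006  0.018 ] [0.5452 0.1248 0.031 ] [0.5645 0.0276 0.021 ]
s [ 0.1951 -0.9808  0.    ] B-A dir [ 0.1904 -0.9817 -0.1074]
foot top edge [0.541  0.1453 0.064 ] pred ctr [0.5403 0.1464 0.018 ]
(array([ 54.6736, -46.939 ,  10.4611]), array([ -0.0922,  -0.0971, -84.8225]))
(array([ 54.6717, -46.9124,  22.9611]), array([ -0.0922,  -0.0971, -84.8225]))
[-1.3538  0.3089  1.6351  0.      1.1997 -0.0697]
```

```bash
python3 -m creep '[[[54.7,-46.9,10],[0,0,-84.8],0],[[54.7,-46.9,10],[0,0,-84.8],0],[[54.7,-46.9,10],[0,0,-84.8],0],[[54.7,-46.9,10],[0,0,-84.8],0],[[54.7,-46.9,10],[0,0,-84.8],0],[[54.7,-46.9,10],[0,0,-84.8],0],[[54.7,-46.9,10],[0,0,-84.8],0],[[54.7,-46.9,10],[0,0,-84.8],0],[[54.7,-46.9,10],[0,0,-84.8],0],[[54.7,-46.9,10],[0,0,-84.8],0]]' 20
python3 -c "
from h import *
print(delta([.5685,.006,.30],pose((.193,-.981))))"
```

```text
time_s: 0.93
position: [0.4017, -0.2512, 0.347]
eef_rot: [-2.252, -2.19, 0.0]
wrist_force: [0.8, 0.4, -0.2]
finger_gap: 0.0854
gripper_force: 0.0
(array([26.17978919, 15.94819359,  4.69609326]), array([-6.50136197e-03, -7.26951391e-03, -1.27456734e+01]))
```

```bash
python3 -m creep '[[[26.2,15.9,4.7],[0,0,-12.7],0],[[26.2,15.9,4.7],[0,0,-12.7],0],[[26.2,15.9,4.7],[0,0,-12.7],0],[[26.2,15.9,4.7],[0,0,-12.7],0],[[26.2,15.9,4.7],[0,0,-12.7],0],[[26.2,15.9,4.7],[0,0,-12.7],0],[[26.2,15.9,4.7],[0,0,-12.7],0],[[26.2,15.9,4.7],[0,0,-12.7],0],[[26.2,15.9,4.7],[0,0,-12.7],0],[[26.2,15.9,4.7],[0,0,-12.7],0]]'
python3 -c "
from h import *
from workcell import capture
print(ctrl.state()['q'],delta([.5685,.006,.30],pose((.193,-.981))))
print(camera_model('wrist'))
cv2.imwrite('pics/w.png',capture('wrist'))"
```

```text
time_s: 1.77
position: [0.569, 0.0042, 0.2995]
eef_rot: [-1.999, -2.421, 0.002]
wrist_force: [-0.2, 0.2, 0.8]
finger_gap: 0.0852
gripper_force: 0.0
[-6.89586991e-02  3.25075745e-01  1.84613394e+00 -5.44566471e-04
  9.72427982e-01 -2.58988415e-01] (array([ 0.18150966, -0.01255741, -0.049539  ]), array([-0.11984967, -0.00535791, -0.22460835]))
{'fx': 371.64829954431775, 'fy': 371.64829954431775, 'cx': 311.1529234609199, 'cy': 233.53490775097256, 'R': array([[ 0.98207346,  0.18848378, -0.00236307],
       [ 0.18162474, -0.9428319 ,  0.27942881],
       [ 0.05043982, -0.27484881, -0.9601635 ]]), 't': array([-0.55834534, -0.10601275,  0.25029555])}
```

View pics/w.png

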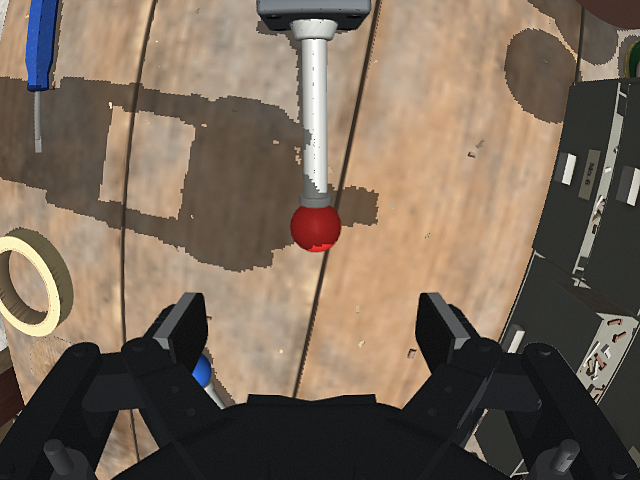

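In the wrist view the ball is centred at (315.5,227), the rod runs from (316,195) up to (314,40), and the fingers straddle the line squarely.

```bash
cat >> h.py <<'E'
def wr(u,v,z):
    m=camera_model('wrist');R=np.array(m["R"]);t=np.array(m["t"])
    x=np.array([u-m["cx"],v-m["cy"]])/m["fx"];r=np.linalg.norm(x);d=R.T@np.r_[np.sin(r)*x/r,np.cos(r)]
    c=-R.T@t;return c+d*(z-c[2])/d[2]
E
python3 -c "
from h import *
np.set_printoptions(precision=4,suppress=True)
B=wr(315.5,227,.018);A=wr(314,45,.03);C=wr(316,190,.021);print(B,A,C,B-A)
s=(B-A);s/=np.linalg.norm(s[:2]);print(s)
P=(B+[.5683,.006,.018])/2
print(delta([P[0],P[1],.176],pose((.193,-.981))),delta([B[0],B[1],.176],pose((.193,-.981))))"
```

```text
[0.5698 0.0065 0.018 ] [0.5457 0.1268 0.03  ] [0.5651 0.0328 0.021 ] [ 0.0241 -0.1203 -0.012 ]
[ 0.1966 -0.9805 -0.0978]
(array([ 0.287 ,  0.1268, 12.3741]), array([-0.1143,  0.0041, -0.3195])) (array([ 0.2991,  0.2075, 12.3739]), array([-0.1143,  0.0041, -0.3195]))
```

```bash
python3 -m creep '[[[0.3,0.15,3],[0,0,0],0.2],[[0.3,0.15,6],[0,0,0],0.2],[[0.3,0.15,9],[0,0,0],0.2],[[0.3,0.15,11],[0,0,0],0.2],[[0.3,0.15,12.4],[0,0,0],0.2],[[0.3,0.15,12.4],[0,0,0],0.3],[[0.3,0.15,12.4],[0,0,0],0.4]]' 20
python3 -c "
from h import *
from workcell import capture
cv2.imwrite('pics/w2.png',capture('wrist'))"
```

```text
time_s: 2.4
position: [0.5696, 0.0055, 0.1762]
eef_rot: [-2.005, -2.418, 0.001]
wrist_force: [0.6, 0.4, 0.2]
finger_gap: 0.0514
gripper_force: 0.0
```

View pics/w2.png

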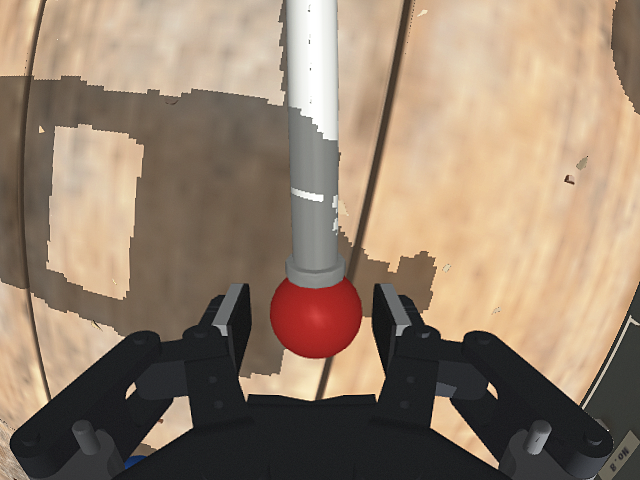

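The ball at (316,313) sits between the pads, whose inner faces are at columns 250 and 373. It is about 2 mm towards the right pad.

```bash
python3 -c "
from h import *
B=wr(316,313,.018);s=ctrl.state();R=Ro.from_rotvec(s['eef_rot']);print(B,R.inv().apply(B-s['position'])*100)"
```

```text
[0.57168616 0.00739483 0.018     ] [ 0.15491114  0.12788607 15.93659233]
```

```bash
python3 -m creep '[[[0.1,0.16,0.1],[0,0,0],0.4],[[0.1,0.16,0.1],[0,0,0],0.55],[[0.1,0.16,0.1],[0,0,0],0.7],[[0.1,0.16,0.1],[0,0,0],0.7],[[0.1,0.16,0.1],[0,0,0],0.7],[[0.1,0.16,0.1],[0,0,0],0.7]]' 20
python3 -c "
from h import *
from workcell import ctrl
s=ctrl.state();print(s['q'],s['wrist_force'])"
```

```text
time_s: 2.95
position: [0.5725, 0.0077, 0.1771]
eef_rot: [2.001, 2.418, 0.003]
wrist_force: [-0.8, -0.0, 5.9]
finger_gap: 0.0346
gripper_force: 19.7
[-6.24949480e-02  5.21042849e-01  1.87416167e+00 -3.46016986e-04
  7.43193532e-01 -2.50397029e-01] [-0.767305   -0.02765603  5.94575319]
```

```bash
python3 - <<'E'
import numpy as np
def ball(th): # rod elevation deg
    if th<0:
        r=np.hypot(138,32);a=np.arctan2(32,138)+np.radians(th);return 2.63+r*np.cos(a),r*np.sin(a)
    a=np.radians(th);return -9.4+150*np.cos(a)-32*np.sin(a),32*np.cos(a)+150*np.sin(a)
b0=ball(-6);print(b0)
L=157
def tcp(th):
    t=np.radians((th+6)/3.2);b=ball(th)   # tool x=-s, z down
    return -(b[0]-b0[0])+L*np.sin(t), -(b[1]-b0[1])+L*(1-np.cos(t)), (th+6)/3.2
def rel(t0,t1):
    a=tcp(t0);b=tcp(t1);t=np.radians(a[2]);dx,dz=b[0]-a[0],b[1]-a[1]
    # tool axes at tilt t: x'=(cos t,-sin t)?  z'=(-sin t, cos t)
    return dx*np.cos(t)+dz*np.sin(t),-dx*np.sin(t)+dz*np.cos(t),-(b[2]-a[2])
for st in(-6,14,44,72):
    for th in np.arange(st+(2 if st<0 else 3),{-6:14,44:72,14:44,72:90}[st]+1,2 if st<0 else 3):
        if th>st: print(st,th,np.round([*np.array(rel(st,th)[:2])/10,rel(st,th)[2]],2))
E
```

```text
(np.float64(143.21893238538664), np.float64(17.399772720848567))
-6 -4 [ 0.24 -0.49 -0.62]
-6 -2 [ 0.5  -0.97 -1.25]
-6 0 [ 0.78 -1.45 -1.88]
-6 2 [ 1.07 -1.97 -2.5 ]
-6 4 [ 1.38 -2.48 -3.12]
-6 6 [ 1.71 -2.98 -3.75]
-6 8 [ 2.05 -3.47 -4.38]
-6 10 [ 2.41 -3.96 -5.  ]
-6 12 [ 2.79 -4.43 -5.62]
-6 14 [ 3.19 -4.9  -6.25]
14 17 [ 0.55 -0.75 -0.94]
14 20 [ 1.14 -1.47 -1.88]
14 23 [ 1.76 -2.17 -2.81]
14 26 [ 2.42 -2.85 -3.75]
14 29 [ 3.12 -3.51 -4.69]
14 32 [ 3.85 -4.13 -5.62]
14 35 [ 4.61 -4.72 -6.56]
14 38 [ 5.41 -5.29 -7.5 ]
14 41 [ 6.23 -5.82 -8.44]
14 44 [ 7.09 -6.31 -9.38]
44 47 [ 0.79 -0.6  -0.94]
44 50 [ 1.62 -1.16 -1.88]
44 53 [ 2.47 -1.69 -2.81]
44 56 [ 3.35 -2.18 -3.75]
44 59 [ 4.25 -2.63 -4.69]
44 62 [ 5.18 -3.05 -5.62]
44 65 [ 6.13 -3.42 -6.56]
44 68 [ 7.1  -3.76 -7.5 ]
44 71 [ 8.09 -4.05 -8.44]
72 75 [ 0.96 -0.39 -0.94]
72 78 [ 1.94 -0.73 -1.88]
72 81 [ 2.94 -1.03 -2.81]
72 84 [ 3.95 -1.29 -3.75]
72 87 [ 4.97 -1.5  -4.69]
72 90 [ 6.01 -1.67 -5.62]
```

```bash
python3 -m creep '[[[0.24,0,-0.5],[0,-0.6,0],0.7],[[0.5,0,-1],[0,-1.25,0],0.7],[[0.8,0,-1.45],[0,-1.9,0],0.7],[[1.07,0,-2],[0,-2.5,0],0.7],[[1.4,0,-2.5],[0,-3.1,0],0.7],[[1.7,0,-3],[0,-3.75,0],0.7],[[2.05,0,-3.5],[0,-4.4,0],0.7],[[2.4,0,-3.95],[0,-5,0],0.7],[[2.8,0,-4.45],[0,-5.6,0],0.7],[[3.2,0,-4.9],[0,-6.25,0],0.7]]'
python3 -c "
from h import *
from workcell import capture
a=capture('scene');cv2.imwrite('pics/s2.png',cv2.resize(a[130:380,130:430],None,fx=2,fy=2))"
```

```text
time_s: 3.78
position: [0.5651, 0.0397, 0.2247]
eef_rot: [1.949, 2.354, -0.108]
wrist_force: [-0.6, -0.5, -2.1]
finger_gap: 0.0346
gripper_force: 20.1
```

View pics/s2.png

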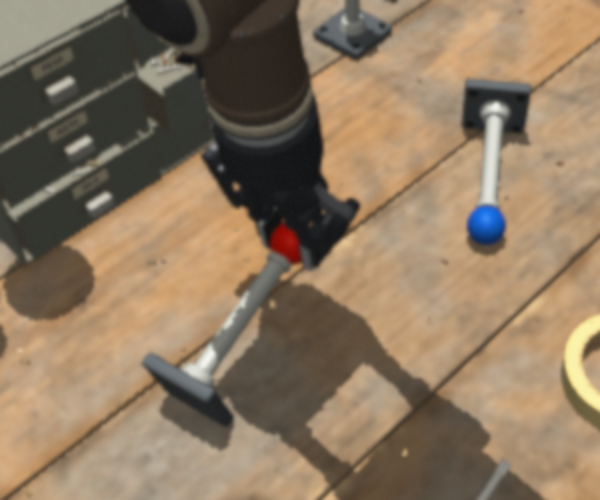

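The crop shows the ball held and the post lifted, with the foot plate from (150,360) to (228,420). Its shadow lies just under it. I'll overlay the expected foot to check that it is still on the bench.

```bash
cat >> h.py <<'E'
S=np.array([.195,-.981,0]);Y=np.array([.981,.195,0]);C0=np.array([.5703,.0068,0])-.1432*S
def foot(th,lift=0):
    a=np.radians(th);d=np.cos(a)*S+np.sin(a)*np.array([0,0,1.]);n=-np.sin(a)*S+np.cos(a)*np.array([0,0,1.])
    E=C0-.0094*S+[0,0,lift]
    return [E+y*Y*.032+k*d*.012+j*n*.064 for k in(0,1) for (y,j) in((-1,0),(1,0),(1,1),(-1,1))]
def proj(n,P):
    m=camera_model(n);q=np.array(P)@np.array(m["R"]).T+m["t"];return np.c_[m["fx"]*q[:,0]/q[:,2]+m["cx"],m["fy"]*q[:,1]/q[:,2]+m["cy"]]
E
python3 - <<'E'
from h import *
a=cv2.imread('pics/s2.png')
a=cv2.resize(a[300:480,100:340],None,fx=2.5,fy=2.5)
for th,c in((14,(0,255,0)),):
    p=((proj('scene',foot(th))-[130,130])*2-[100,300])*2.5
    for k in(0,4):cv2.polylines(a,[p[k:k+4].astype(int)],True,c if k==0 else (0,255,255),1)
cv2.imwrite('pics/o.png',a)
E
```

```text
(no output)
```

View pics/o.png

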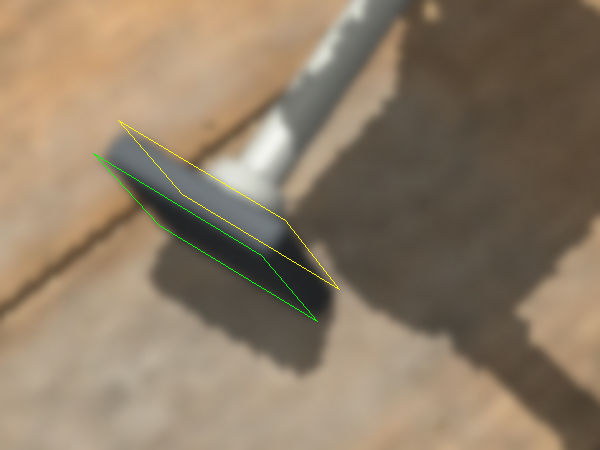

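The overlaid 14° outline matches the foot to about one image pixel, so the edge is on the bench in the right place. I'll carry on with the arc.

```bash
python3 -m creep '[[[0.55,0,-0.75],[0,-0.95,0],0.7],[[1.15,0,-1.45],[0,-1.9,0],0.7],[[1.75,0,-2.15],[0,-2.8,0],0.7],[[2.4,0,-2.85],[0,-3.75,0],0.7],[[3.1,0,-3.5],[0,-4.7,0],0.7],[[3.85,0,-4.15],[0,-5.6,0],0.7],[[4.6,0,-4.7],[0,-6.55,0],0.7],[[5.4,0,-5.3],[0,-7.5,0],0.7],[[6.25,0,-5.8],[0,-8.45,0],0.7],[[7.1,0,-6.3],[0,-9.4,0],0.7]]'
python3 - <<'E'
from h import *
from workcell import capture
b=capture('scene');cv2.imwrite('pics/s3raw.png',b);s=ctrl.state()
print(s['position'],s['wrist_force'],Ro.from_rotvec(s['eef_rot']).apply([0,0,.157])+s['position'])
a=cv2.resize(b[200:360,170:350],None,fx=3.5,fy=3.5)
p=(proj('scene',foot(44))-[170,200])*3.5
for k in(0,4):cv2.polylines(a,[p[k:k+4].astype(int)],True,(0,255,0) if k==0 else (0,255,255),1)
cv2.imwrite('pics/o2.png',a)
E
```

```text
time_s: 4.67
position: [0.5507, 0.1157, 0.2796]
eef_rot: [1.862, 2.249, -0.257]
wrist_force: [-0.8, -1.1, -0.9]
finger_gap: 0.0346
gripper_force: 20.2
[0.55079503 0.11713906 0.28043112] [0.17133871 0.44922904 0.9923691 ] [0.55890891 0.07546875 0.12927971]
```

View pics/o2.png

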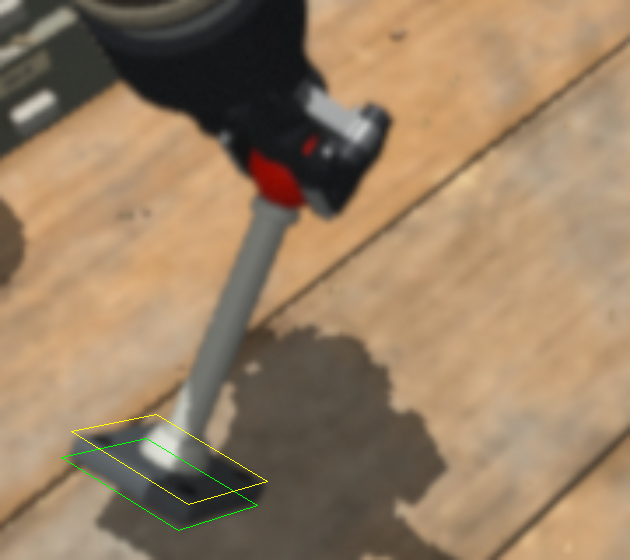

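The foot is near the 44° outline, with the edge still on the bench and about one or two pixels of turn. Carrying on.

```bash
python3 -m creep '[[[0.8,0,-0.6],[0,-0.95,0],0.7],[[1.6,0,-1.15],[0,-1.9,0],0.7],[[2.45,0,-1.7],[0,-2.8,0],0.7],[[3.35,0,-2.2],[0,-3.75,0],0.7],[[4.25,0,-2.65],[0,-4.7,0],0.7],[[5.2,0,-3.05],[0,-5.6,0],0.7],[[6.15,0,-3.4],[0,-6.55,0],0.7],[[7.1,0,-3.75],[0,-7.5,0],0.7],[[7.8,0,-3.95],[0,-8.1,0],0.7],[[8.4,0,-4.15],[0,-8.75,0],0.7]]'
python3 - <<'E'
from h import *
from workcell import capture
b=capture('scene');s=ctrl.state()
G=Ro.from_rotvec(s['eef_rot']).apply([0,0,.157])+s['position'];print(s['position'],s['wrist_force'],G,(G-C0)@S)
a=cv2.resize(b[180:340,150:330],None,fx=3.5,fy=3.5)
p=(proj('scene',foot(72))-[150,180])*3.5
for k in(0,4):cv2.polylines(a,[p[k:k+4].astype(int)],True,(0,255,0) if k==0 else (0,255,255),1)
cv2.imwrite('pics/o3.png',a)
E
```

```text
time_s: 5.55
position: [0.5337, 0.2063, 0.2969]
eef_rot: [1.778, 2.147, -0.385]
wrist_force: [-0.6, 0.1, -0.2]
finger_gap: 0.0347
gripper_force: 20.6
[0.53356756 0.2070571  0.29683835] [-1.10440844  0.47489199  1.40061032] [0.54573611 0.14331327 0.15387804] 0.004545802181058903
```

View pics/o3.png

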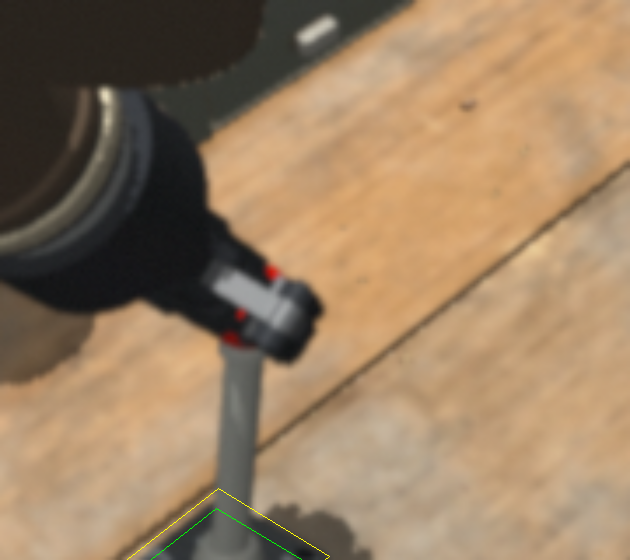

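The post is near 72° and the foot still follows the outline, its back corner at crop (217,508). Finishing the arc gently.

```bash
python3 -m creep '[[[0.7,0,-0.3],[0,-0.7,0],0.7],[[1.45,0,-0.55],[0,-1.4,0],0.7],[[2.2,0,-0.8],[0,-2.1,0],0.7],[[2.95,0,-1.03],[0,-2.8,0],0.7],[[3.7,0,-1.2],[0,-3.5,0],0.7],[[4.4,0,-1.37],[0,-4.2,0],0.7],[[5,0,-1.5],[0,-4.7,0],0.7],[[5.5,0,-1.58],[0,-5.2,0],0.7],[[5.8,0,-1.62],[0,-5.5,0],0.7],[[5.8,0,-1.62],[0,-5.5,0],0.7]]'
python3 - <<'E'
from h import *
from workcell import capture
b=capture('scene');t=capture('top');s=ctrl.state()
G=Ro.from_rotvec(s['eef_rot']).apply([0,0,.157])+s['position'];print(s['position'],s['wrist_force'],G,(G-C0)@S)
def ov(b,n,x,y):
    a=cv2.resize(b[y:y+150,x:x+130],None,fx=3,fy=3)
    p=(proj(n,foot(90))-[x,y])*3
    for k in(0,4):cv2.polylines(a,[p[k:k+4].astype(int)],True,(0,255,0) if k==0 else (0,255,255),1)
    return a
cv2.imwrite('pics/o4.png',np.hstack([ov(b,'scene',140,230),ov(t,'top',120,160)]))
E
```

```text
time_s: 6.43
position: [0.5226, 0.2653, 0.2875]
eef_rot: [1.722, 2.082, -0.46]
wrist_force: [-2.0, 1.1, 5.9]
finger_gap: 0.0346
gripper_force: 21.3
[0.52265644 0.26486841 0.28759878] [-1.8753746   0.86990981  6.30630913] [0.53732585 0.18792457 0.15153463] -0.04085788721387601
```

View pics/o4.png

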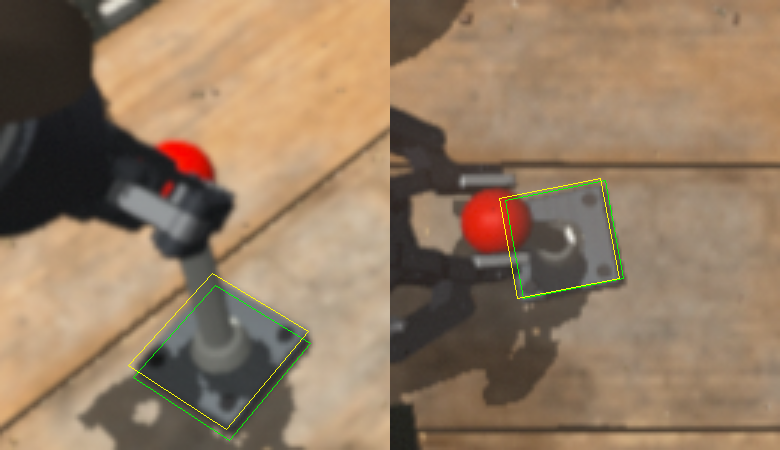

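The foot lies flat, matching the 90° outline in both the scene crop (left) and the top crop (right). I'll ease off, open and back away.

```bash
python3 -m creep '[[[-0.04,0,-0.08],[0,0,0],0.7],[[-0.04,0,-0.08],[0,0,0],0.5],[[-0.04,0,-0.08],[0,0,0],0.3],[[-0.04,0,-0.08],[0,0,0],0],[[-0.04,0,-0.08],[0,0,0],0],[[-0.04,0,-0.08],[0,0,0],0],[[0,0,-2],[0,0,0],0],[[0,0,-4.5],[0,0,0],0],[[0,0,-7.5],[0,0,0],0],[[0,0,-10],[0,0,0],0]]'
python3 -m creep '[[[0,0,-2],[0,0,0],0],[[0,0,-4],[0,0,0],0],[[0,0,-4],[0,0,0],0],[[0,0,-4],[0,0,0],0],[[0,0,-4],[0,0,0],0],[[0,0,-4],[0,0,0],0]]'
python3 - <<'E'
from h import *
from workcell import capture
b=capture('scene');t=capture('top')
def ov(b,n,x,y):
    a=cv2.resize(b[y:y+150,x:x+130],None,fx=3,fy=3)
    p=(proj(n,foot(90))-[x,y])*3
    cv2.polylines(a,[p[:4].astype(int)],True,(0,255,0),1)
    return a
cv2.imwrite('pics/o5.png',np.hstack([ov(b,'scene',140,230),ov(t,'top',120,160)]))
E
```

```text
time_s: 7.37
position: [0.5135, 0.3137, 0.3753]
eef_rot: [1.724, 2.081, -0.46]
wrist_force: [0.6, -0.0, 0.9]
finger_gap: 0.0855
gripper_force: 0.0
time_s: 7.87
position: [0.5094, 0.3319, 0.4068]
eef_rot: [1.724, 2.082, -0.465]
wrist_force: [-0.9, -0.1, 0.2]
finger_gap: 0.0854
gripper_force: 0.0
```

View pics/o5.png

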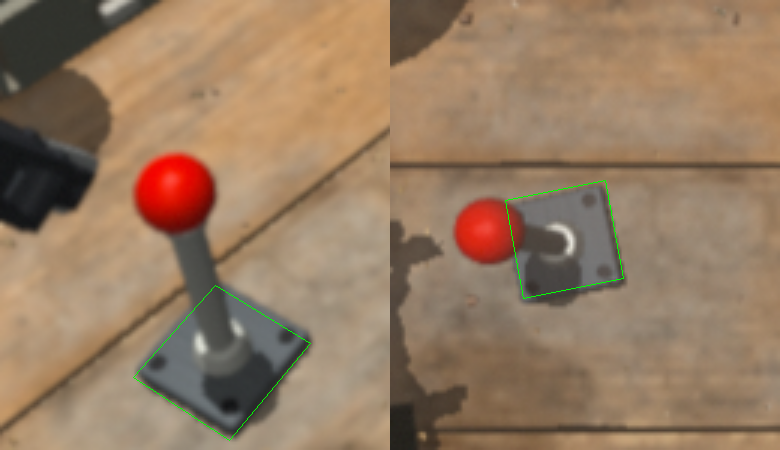

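The post stands upright with its foot flat on the predicted outline. The gripper is clear.

```bash
python3 -c "
from workcell import ticket
print(ticket.job_done())"
```

```text
the job is handed in; nothing more can be done
None
```

The red-ball post stands upright on its foot, tipped up over its own edge where it lay; the blue post was not touched, the gripper is clear, and the job was handed in at about 8 s (no verdict was shown).

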